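# Fit the splined pinion and hold it against its spring

### The job

Pick up the loose toothed pinion, put it hub upward over the upright shaft of the drive head, turning it until its keyways mesh with the splines, and slide it home on the spring-loaded sleeve. Press it on down as far as the sleeve goes and finish while still gripping it and holding it pressed down, so that a retaining ring can be fitted in the groove above it. Leave the grease tin, the spark plug and the roll of tape where they are.

Things in the scene. Friction and masses are not known exactly. Their poses are not given: they have to be found in the camera images.
- pinion: Loose steel gear, about 180 g, lying flat. Origin: centre of underside, z up its axis. Toothed disc 66 mm across, z 0-12 mm; above it an octagonal hub, z 12-40, 34 mm across the flats facing its +-x and +-y (35 between them): grip these from above. Through bore for an 18.4 mm round, with four keyways 8 mm wide along +-x and +-y, out to 12.7 mm from the axis; fits at any quarter turn.
- hub_top (a point): Centre of the upper end of the pinion's hub, 40 mm above its underside; axes as the pinion's.
- drive_head: Fixed to the bench: square foot 96x96x12 mm, round finned housing 73 mm across up to z = 55 mm, upright steel shaft that cannot turn. Origin: centre of the foot's underside, on the shaft axis, z up. Four splines along its +-x and +-y, 6 mm wide, out to 11.5 mm from the axis, up to z = 100 mm, upper ends rounded (radius 3 mm).
- shaft_tip (a point): Tip of the drive head's shaft, 117 mm above the underside of the foot. The shaft is 16 mm in diameter and plain above the splines (z 100 to 111 mm), then a cone up to the tip; a dark groove for the retaining ring lies at z 107.5 to 109.5 mm. Axes as the drive head's.
- sleeve (a joint): Spring-loaded dark flanged sleeve, 44 mm across, round the foot of the shaft; the pinion's underside lands on it. 0: up, its upper face 75 mm above the underside of the foot; 0.014 m: fully down (61 mm). The spring pushes up with 4 N at 0, 11 N fully down, so sleeve and pinion rise again when let go.
- sleeve_top (a point): Centre of the sleeve's upper face; moves down with it.
- grease_tin: Bystander: round grease tin 69 mm across, 54 mm high. Origin: centre of its underside.
- spark_plug: Bystander: spark plug 79 mm long lying down, about 20 mm high. Origin: underside of its middle.
- tape_roll: Bystander: roll of black tape 57 mm across lying flat, 19 mm high. Origin: centre of its underside.
There are look-alikes about, which are no part of the job. Of the things shaped like the drive_head, the aluminium one is meant.

How it is judged:
On the way, in this order (a step that is already met when the one before it is completed fails the run):
1. the pinion is gripped and lifted clear of the bench (height (world z) of pinion above 0.03 m and contact force between pinion and the fingers above 1 N), for 0.1 s.
2. the pinion, hub upward, is meshed with the splines (its underside at least 8 mm below their upper ends) (z of pinion in the frame of drive_head below 0.092 m and horizontal distance between pinion and drive_head below 0.004 m and horizontal distance between hub_top and drive_head below 0.006 m and height (world z) of hub_top above 0.09 m), for 0.1 s.
At the end, for the whole second after the job is handed in: The gripper still grips the pinion at rest, hub up and upright (0.1 rad) on the shaft, axes within 3 mm, keyways in line with the splines (0.15 rad), pressing the sleeve down at least 9 of its 14 mm (over 4 N). Grease tin, spark plug and tape moved less than 20 mm (value of joint sleeve above 0.009 m and z of pinion in the frame of drive_head between 0.055 and 0.068 m and horizontal distance between pinion and drive_head below 0.003 m and z of hub_top in the frame of drive_head above 0.095 m and angle between pinion's own z axis and vertical below 0.1 rad and (angle between the x axis of pinion and the x axis of drive_head, either way round below 0.15 rad or angle between the x axis of pinion and the y axis of drive_head, either way round below 0.15 rad) and contact force between pinion and sleeve above 4 N and contact force between pinion and the fingers above 2 N and linear speed of pinion below 0.02 m/s and distance of each of grease_tin, spark_plug, tape_roll from where it was at the start of the episode below 0.02 m); the arm keeps its last pose, push and grip.
It fails at once if a bystander (grease tin, spark plug, tape roll) is pushed 20 mm or more from its place (distance of any of grease_tin, spark_plug, tape_roll from where it was at the start of the episode above 0.02 m).
It also fails if it takes over 35 s, if anything falls off the work surface, if the arm or the gripper's body presses on something with over 40 N, if the wrist force passes 120 N, or if a joint passes its speed limit or range.

### The arm

A 6-joint arm with a two-finger parallel gripper is mounted at the origin on a cart in front of the work surface, level with it; the furniture and walls round the work are solid. World frame = base frame: x ahead of the robot, y to its left, z up, the work surface at z = 0. Lengths are in m, angles in rad, forces in N, time in s.
With the tool pointing down it reaches from about 0.25 to 0.725 m from the base axis. Payload 4 kg.
Tool frame: the origin (TCP) lies midway between the tips of the shut fingers; the grasp point (between the pads) lies 19 mm behind it; z points along the fingers, y is the direction in which the jaws open and shut (so a half turn about z gives the same grasp; the last joint's range is limited). The gripper opens to 85 mm and grips with 20 to 120 N. Pads are 22 mm wide; open, the fingers measure 114 mm over their backs; the gripper's body (76 mm by 85 mm) begins 54 mm behind the grasp point. The pads swing forward as they close: fully open they stand 13 mm farther back than shut.
Start: joints at [-1.301, 0.241, 0.005, 1.335, 0, 1.571], TCP at [0.133, -0.482, 0.231] pointing down, gripper open.
Joint ranges: [-2.72, 2.72], [-1.05, 1.87], [-1.09, 1.28], [-1.99, 2.15], [-1.42, 1.44], [-3.14, 3.14]. Speed limits (rad/s): [2.79, 2.79, 3.14, 3.14, 3.14, 3.14].

### API

Orientations are given as a unit quaternion [x, y, z, w].
In Python, from workcell import get_obs, camera, camera_model, job_done, masks_of gives the robot as it stands.
- The arm moves only by the tool jog_arm, never from a script. Its argument "deltas" is a list that holds one entry, the list of rows, each a list of 7 numbers: the shift along the tool's x, y, z in mm, then the turn, a rotation vector about the tool's x, y, z in degrees, then the finger opening in mm, from 0 to 85.4. A call has 1 to 5 rows; each row shifts and turns the pose as measured when the row begins, along the tool's axes as they then stand; what a row does not reach is not made up. A row lasts 1/10 s, in which the tool goes at most 50 mm and 8.59 degrees, less where a joint would pass 70% of its speed; a pose out of reach is approached as far as the arm can. A call with a gripper value outside its range is refused whole. The fingers move at their own pace and stop on an object; the grip force is fixed at half the most. Time passes only in rows, so rows that do not move let the fingers close. It gives the time, the measured TCP pose, the force and the opening at its end, in the units of the state.
- get_obs(): the state, without advancing time (a new reading comes with each control period).
- camera(name): name is "scene" or "top" or "wrist"; returns the picture (420x560x3 uint8, red, green, blue); there is no depth.
- camera_model(name): a dict with "fovy" (degrees; the focal length in pixels is half the picture's height over the tangent of half this angle, whatever the lens; pixels are square), "cx", "cy" (the principal point, pixels), "pose" (4x4, takes a point from camera to world coordinates); the wrist camera has in their place "T_tool_cam" (4x4, takes a point from camera to tool coordinates, whose origin is the TCP and whose axes are the flange's). Camera axes: x right, y down, z forward; pixel columns grow to the right and rows downward; lengths in m; the calibration is good to about 2 mm. A picture is of the moment at which its call begins: read the wrist's pose just before it. camera_model takes no time and is no camera call.
- job_done(): hands the job in, once; it reports no verdict.
Trained networks look in the newest picture that a camera, given by its name, has taken for a name from the list of things; names that differ only in an ending like _2 or _b are one class to them, and where a whole thing is asked for, a point or a joint stands for the part that bears it (a point fixed in the world has none). Each returns a list of dicts, best first, with "conf" (0 to 1); they miss things now and then, are a little off and sometimes report something else, mostly with a low value. They report only what shows in the picture. A call takes as long as a camera call. They do not tell look-alikes from the thing itself.
- masks_of(target, camera): "pixels" (420x560 bool, what is visible of it) and "at" ([column, row] in pixels, amid what is visible of it).
The state is a dict: "clock": time; "joint_pos": joint angles; "joint_vel": joint speeds; "tau": joint torques, N m; "eef_pos": TCP position; "tool_rot": TCP orientation; "ft_force": force on the tool from outside, world axes, zero at the start; "ft_torque": the same for the moment, N m; "grip_width": finger opening in m.
Only numpy, scipy, OpenCV 4.12 (cv2) and the standard library are available. Lean on these libraries where they do the work, as an engineer would, in place of code of your own. Each camera call takes 0.05 s, during which the arm holds its last target. There are 200 camera calls.

## Working session

There is one attempt and no reset: what is moved stays moved. The work goes in short steps, Python scripts to look and compute and a tool call to move; the robot and the scene stay as the last step left them, time stands still between calls to the robot, and variables do not carry over. Pictures are saved under pics/ and viewed, about 8 in all and at most 12, crops included, and the job is handed in when it is done.

Besides the shell and the picture viewer there is one more tool, called after "Call:" by a JSON object that holds its "api" and its "payload", one argument or row to a line. jog_arm: Moves the arm, as the interface text tells. Its arguments: {"type":"object","properties":{"deltas":{"type":"array"}},"required":["deltas"]}

```bash
mkdir -p pics; ls
cat > h.py <<'E'
import numpy as np, cv2
from workcell import *
from scipy.spatial.transform import Rotation as R
def model(n,obs=None):
    m=camera_model(n); f=210/np.tan(np.radians(m['fovy'])/2)
    if 'pose' in m: T=np.array(m['pose'])
    else:
        o=obs or get_obs(); T=np.eye(4); T[:3,:3]=R.from_quat(o['tool_rot']).as_matrix(); T[:3,3]=o['eef_pos']; T=T@np.array(m['T_tool_cam'])
    return f,m['cx'],m['cy'],T
def ray(M,uv,z):
    f,cx,cy,T=M; d=T[:3,:3]@np.array([(uv[0]-cx)/f,(uv[1]-cy)/f,1]); s=(z-T[2,3])/d[2]; return T[:3,3]+s*d
def proj(M,p):
    f,cx,cy,T=M; q=T[:3,:3].T@(np.array(p)-T[:3,3]); return np.array([cx+f*q[0]/q[2],cy+f*q[1]/q[2]])
def save(n,im): cv2.imwrite('pics/'+n,cv2.cvtColor(im,cv2.COLOR_RGB2BGR))
E
python3 - <<'E'
from h import *
ims=[camera('top'),camera('scene')]
save('a_top.png',cv2.resize(ims[0],(800,600))); save('a_scene.png',cv2.resize(ims[1],(800,600)))
for c in('top','scene'):
    m=camera_model(c);print(c,m['fovy'],m['cx'],m['cy'],np.round(m['pose'],3).tolist(), [k for k in m])
M=model('top')
for t in ['pinion','drive_head','grease_tin','spark_plug','tape_roll']:
    for d in masks_of(t,'top'): print(t,round(d['conf'],2),d['at'],d['pixels'].sum(),ray(M,d['at'],.04).round(3))
print(camera_model('wrist')['T_tool_cam'],get_obs())
E
```

```text
pics
top 47.05813908088635 273.9107551657491 209.46349070780502 [[-0.009, -0.99, 0.139, 0.348], [-1.0, 0.005, -0.027, 0.015], [0.026, -0.139, -0.99, 1.307], [0.0, 0.0, 0.0, 1.0]] ['fovy', 'cx', 'cy', 'pose']
scene 44.87710051292734 278.7987182864617 212.15533575279838 [[-0.797, -0.401, 0.451, -0.054], [-0.604, 0.532, -0.593, 0.745], [-0.002, -0.745, -0.667, 0.93], [0.0, 0.0, 0.0, 1.0]] ['fovy', 'cx', 'cy', 'pose']
pinion 0.68 [187.3, 234.2] 386 [0.462 0.208 0.04 ]
drive_head 0.77 [238.9, 215.5] 1219 [0.51  0.073 0.04 ]
drive_head 0.75 [302.2, 208.8] 1174 [ 0.527 -0.095  0.04 ]
grease_tin 0.71 [215.1, 160.1] 598 [0.66  0.137 0.04 ]
grease_tin 0.44 [373.2, 205.2] 132 [ 0.536 -0.286  0.04 ]
spark_plug 0.72 [301.0, 209.7] 1225 [ 0.525 -0.092  0.04 ]
spark_plug 0.45 [373.0, 205.7] 99 [ 0.535 -0.285  0.04 ]
tape_roll 0.69 [365.1, 271.1] 246 [ 0.362 -0.258  0.04 ]
tape_roll 0.47 [303.2, 208.5] 165 [ 0.528 -0.098  0.04 ]
[[-5.16396323e-04 -9.60622769e-01 -2.77855409e-01  6.92358364e-02]
 [ 9.99999817e-01 -5.83420897e-04  1.58539900e-04 -3.36534613e-05]
 [-3.14403690e-04 -2.77855277e-01  9.60622895e-01 -1.42295472e-01]
 [ 0.00000000e+00  0.00000000e+00  0.00000000e+00  1.00000000e+00]] {'clock': 0.35, 'joint_pos': array([-1.30101405e+00,  2.40823920e-01,  4.72574202e-03,  1.33518925e+00,
        1.38040802e-05,  1.57082282e+00]), 'joint_vel': array([-8.11316399e-04, -4.62547891e-04,  2.95365414e-03,  1.58324684e-03,
       -7.10056382e-05, -2.02781912e-03]), 'tau': array([-1.57935629e-04, -3.71787465e+01,  2.52276188e+01,  7.13324145e-03,
       -2.33160154e-05, -6.18782678e-06]), 'eef_pos': array([ 0.13322956, -0.48178579,  0.23108966]), 'tool_rot': array([ 9.90917728e-01,  1.34469310e-01, -2.61862087e-05, -2.44248392e-04]), 'ft_force': array([ 0.18126582,  0.04386341, -0.21859892]), 'ft_torque': array([ 0.07009801,  0.03273609, -0.00874451]), 'grip_width': 0.08568282756024478}
```

View pics/a_top.png

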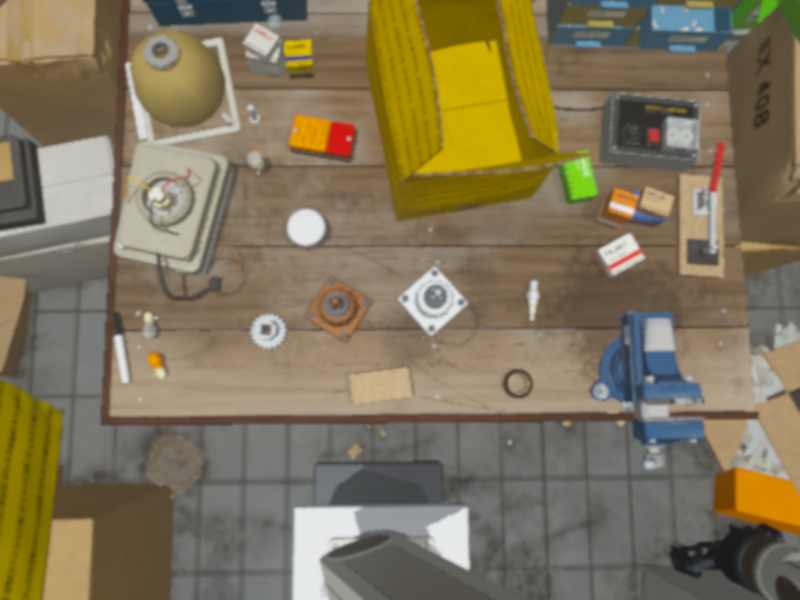

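View pics/a_scene.png

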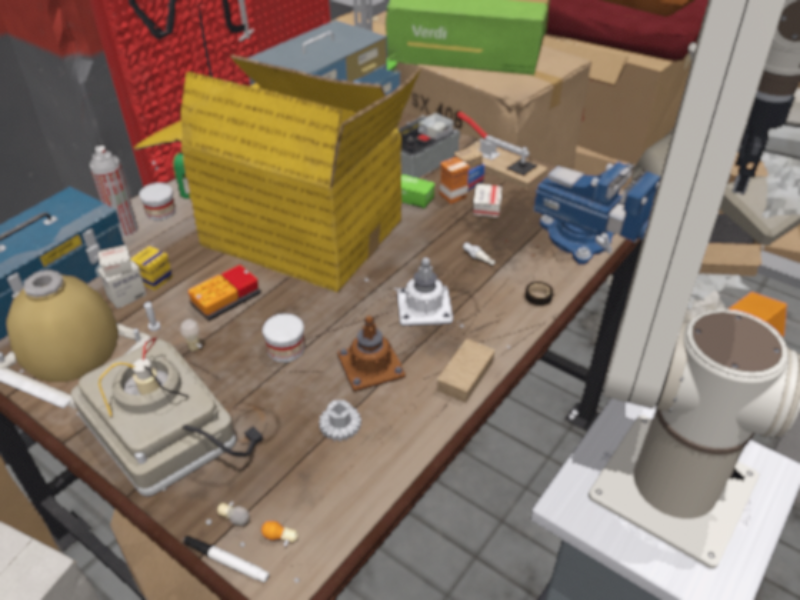

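The top view shows the pinion at (268,331) in the 800×600 picture, lying hub up. There are two drive heads: a rusty brown one at (338,307) and the white/silver aluminium one on a white foot at (433,299). The aluminium one is meant. The tin is at (306,228), the plug at (533,299) and the tape at (517,383). I'll fly over the aluminium head for a close look.

Call:
{"api": "jog_arm", "payload": {
  "deltas": [
    [[40,-22,-20,0,0,0,85],[40,-22,-20,0,0,0,85],[40,-22,-10,0,0,0,85],[40,-22,0,0,0,0,85],[40,-22,0,0,0,0,85]]
  ]
}}

```text
clock: 0.85
eef_pos: [0.2989, -0.3223, 0.282]
tool_rot: [0.992, 0.127, 0.0, -0.0]
ft_force: [-0.2, 0.2, 0.8]
grip_width: 0.0849
```

Call:
{"api": "jog_arm", "payload": {
  "deltas": [
    [[40,-22,0,0,0,0,85],[40,-22,0,0,0,0,85],[40,-22,0,0,0,0,85],[40,-22,0,0,0,0,85],[40,-22,0,0,0,0,85]]
  ]
}}

```text
clock: 1.35
eef_pos: [0.4704, -0.158, 0.2839]
tool_rot: [0.992, 0.127, 0.002, 0.002]
ft_force: [0.3, -1.2, -0.3]
grip_width: 0.0851
```

Call:
{"api": "jog_arm", "payload": {
  "deltas": [
    [[30,-25,0,0,0,0,85],[20,-20,0,0,0,0,85],[0,0,0,0,0,0,85],[0,0,0,0,0,0,85]]
  ]
}}

```text
clock: 1.75
eef_pos: [0.5124, -0.0942, 0.2827]
tool_rot: [0.991, 0.132, 0.002, 0.001]
ft_force: [0.0, 1.1, -0.8]
grip_width: 0.0849
```

Run:
```python
from h import *
o=get_obs(); im=camera('wrist'); M=model('wrist',o)
np.savez('w1.npz',im=im,f=M[0],cx=M[1],cy=M[2],T=M[3])
save('b_wrist.png',cv2.resize(im,(800,600)))
print(o['eef_pos'],o['tool_rot'],np.abs(o['joint_vel']).max(),M[0])
for t in ['drive_head','shaft_tip','sleeve']:
    for d in masks_of(t,'wrist'): print(t,round(d['conf'],2),d['at'],d['pixels'].sum(),[ray(M,d['at'],z).round(4).tolist() for z in (.012,.117)])
```

```text
[ 0.51244408 -0.09423508  0.28266341] [0.99125144 0.13196047 0.00229059 0.00132993] 0.02719268719176957 361.91981579480904
drive_head 0.79 [128.0, 132.4] 7715 [[0.5132, 0.0825, 0.012], [0.5298, 0.0422, 0.117]]
drive_head 0.64 [292.4, 158.9] 6953 [[0.5326, -0.1021, 0.012], [0.5443, -0.0954, 0.117]]
shaft_tip 0.82 [130.2, 129.9] 7844 [[0.5165, 0.0805, 0.012], [0.5323, 0.0408, 0.117]]
shaft_tip 0.69 [293.4, 158.6] 6954 [[0.5332, -0.1031, 0.012], [0.5447, -0.0962, 0.117]]
sleeve 0.82 [293.5, 163.1] 1123 [[0.5283, -0.1046, 0.012], [0.5411, -0.0973, 0.117]]
sleeve 0.64 [112.2, 136.0] 1092 [[0.5047, 0.0989, 0.012], [0.5234, 0.0545, 0.117]]
```

View pics/b_wrist.png

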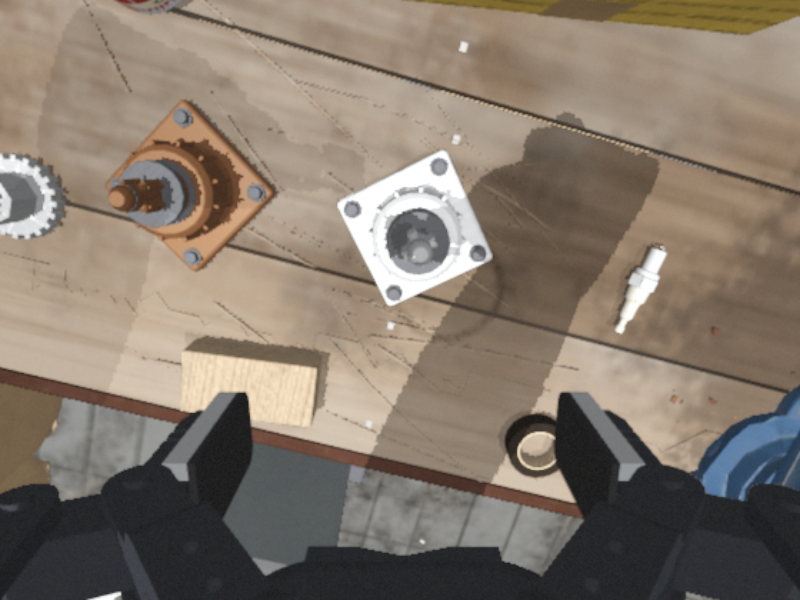

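The aluminium (white/silver) head is at (416,230), with foot corners at (444,152), (492,255), (390,305) and (338,203). The rusty look-alike is at (175,185) and the pinion at the far left (22,197). I'll measure the head and confirm it in an enlarged crop.

Run:
```python
from h import *
w=np.load('w1.npz'); M=(w['f'],w['cx'],w['cy'],w['T'])
c=np.array([[444,152],[492,255],[390,305],[338,203]])*.7
P=np.array([ray(M,u,.012) for u in c]); print(P.round(4),P.mean(0)); 
e=np.roll(P,-1,0)-P; print(np.linalg.norm(e,axis=1), np.degrees(np.arctan2(e[:,1],e[:,0]))%90)
print('tip',ray(M,np.array([420,249])*.7,.117))
cr=w['im'][100:220,225:355]; save('c.png',cv2.resize(cr,None,fx=5,fy=5,interpolation=cv2.INTER_CUBIC))
```

```text
[[ 0.5929 -0.1062  0.012 ]
 [ 0.5265 -0.1662  0.012 ]
 [ 0.4645 -0.0972  0.012 ]
 [ 0.5343 -0.0366  0.012 ]] [ 0.5295648  -0.10154362  0.012     ]
[0.08946485 0.09272493 0.09248763 0.09095236] [42.09057293 41.99136266 40.95835211 40.0961899 ]
tip [ 0.53194329 -0.10029506  0.117     ]
```

View pics/c.png

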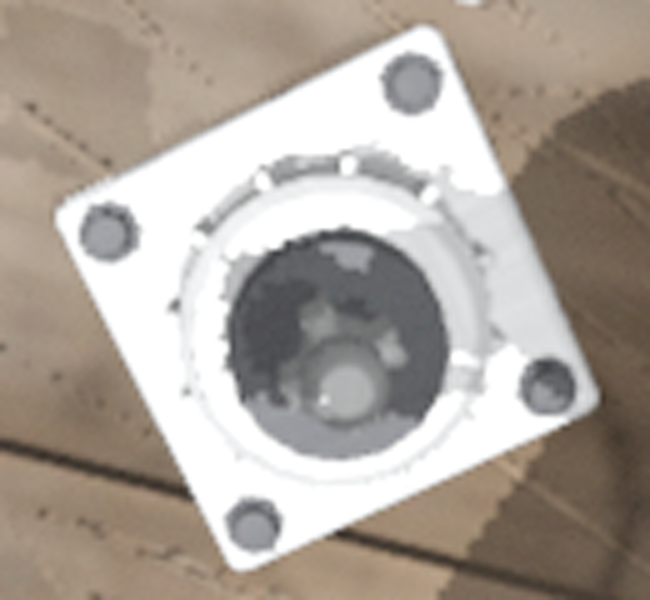

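The crop confirms it: aluminium foot, dark sleeve and steel shaft, with the splines along the foot edges. Centre is about (0.530, -0.101) and yaw about 41.5° mod 90. Next, the pinion.

Call:
{"api": "jog_arm", "payload": {
  "deltas": [
    [[1,-45,0,0,0,0,85],[1,-45,0,0,0,0,85],[1,-45,0,0,0,0,85],[1,-45,0,0,0,0,85],[1,-45,0,0,0,0,85]]
  ]
}}

```text
clock: 2.45
eef_pos: [0.4603, 0.1145, 0.2826]
tool_rot: [0.992, 0.122, 0.004, 0.001]
ft_force: [0.9, 0.2, 0.4]
grip_width: 0.085
```

Call:
{"api": "jog_arm", "payload": {
  "deltas": [
    [[0,-45,10,0,0,0,85],[0,-40,20,0,0,0,85],[0,0,30,0,0,0,85],[0,0,0,0,0,0,85],[0,0,0,0,0,0,85]]
  ]
}}

```text
clock: 2.95
eef_pos: [0.4506, 0.1558, 0.2251]
tool_rot: [0.988, 0.155, 0.004, -0.019]
ft_force: [-0.6, 1.0, 0.2]
grip_width: 0.0848
```

Run:
```python
from h import *
o=get_obs(); im=camera('wrist'); M=model('wrist',o)
np.savez('w2.npz',im=im,f=M[0],cx=M[1],cy=M[2],T=M[3])
print(o['eef_pos'],o['tool_rot'],np.abs(o['joint_vel']).max())
for d in masks_of('pinion','wrist'):
    print(round(d['conf'],2),d['at'],d['pixels'].sum(),ray(M,d['at'],.02)); 
d=masks_of('pinion','wrist')[0]; u,v=map(int,d['at'])
x0=max(u-65,0);y0=max(v-55,0);print(x0,y0)
save('d.png',cv2.resize(im[y0:y0+110,x0:x0+130],None,fx=5,fy=5,interpolation=cv2.INTER_CUBIC))
```

```text
[0.4506202  0.15582537 0.225146  ] [ 0.98769971  0.15516839  0.00388192 -0.01889424] 0.038325701725846296
0.94 [246.7, 139.9] 2967 [0.48109709 0.20851832 0.02      ]
0.26 [380.7, 0.3] 201 [0.62834346 0.13242364 0.02      ]
181 84
```

View pics/d.png

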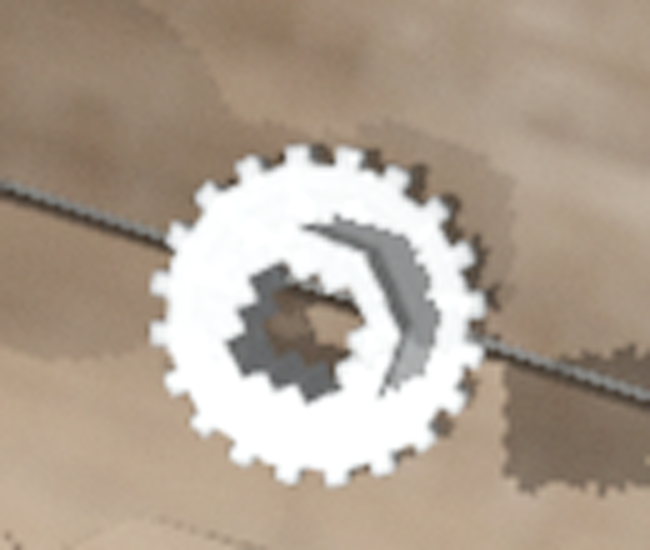

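The pinion lies hub up at about (300,325) in the crop, and its keyed bore shows dark against the bright hub. I'll fit the bore and keyway outline on the z = 40 mm plane.

```bash
cat > fit.py <<'E'
from h import *
from scipy.ndimage import map_coordinates
def fit(im,M,c0,z=.04,rng=.012):
    g=im.min(2).astype(float); s=.0004; r=np.arange(-.017,.0171,s); X,Y=np.meshgrid(r,r); rr=np.hypot(X,Y)
    f,cx,cy,T=M; ring=rr<.0163
    best=[]
    def score(x,y,a):
        c,s_=np.cos(a),np.sin(a); u=c*X+s_*Y; v=-s_*X+c*Y
        ins=(rr<.0092)|((np.abs(u)<.004)&(np.abs(v)<.0127))|((np.abs(v)<.004)&(np.abs(u)<.0127))
        q=(np.stack([X+x,Y+y,np.full_like(X,z)],-1)-T[:3,3])@T[:3,:3]
        val=map_coordinates(g,[cy+f*q[...,1]/q[...,2],cx+f*q[...,0]/q[...,2]],order=1)
        return val[ring&~ins].mean()-val[ring&ins].mean()
    p=[c0[0],c0[1],0]; 
    for d,n,da,na in((rng,9,np.radians(40),9),(rng/4,7,np.radians(10),11),(rng/12,7,np.radians(3),7)):
        _,p=max((score(p[0]+i,p[1]+j,p[2]+k),(p[0]+i,p[1]+j,p[2]+k)) for i in np.linspace(-d,d,n) for j in np.linspace(-d,d,n) for k in np.linspace(-da,da,na))
    return _,np.array(p)
E
python3 - <<'E'
from fit import *
w=np.load('w2.npz'); M=(w['f'],w['cx'],w['cy'],w['T']); im=w['im']
sc,p=fit(im,M,(.478,.205)); print(sc,p,np.degrees(p[2]))
# rim check at z=.012 via bright disc
v=cv2.resize(im[84:194,181:311],None,fx=5,fy=5,interpolation=cv2.INTER_CUBIC)
def dr(pts,z,col):
    q=np.array([(proj(M,(p[0]+a,p[1]+b,z))-[181,84])*5+2 for a,b in pts]); cv2.polylines(v,[q.round().astype(int)],True,col,1)
t=np.linspace(0,2*np.pi,60); dr(np.c_[np.cos(t),np.sin(t)]*.033,.012,(255,0,0))
k=np.array([[12.7,-4],[12.7,4],[8.3,4],[4,8.3],[4,12.7],[-4,12.7],[-4,8.3],[-8.3,4],[-12.7,4],[-12.7,-4],[-8.3,-4],[-4,-8.3],[-4,-12.7],[4,-12.7],[4,-8.3],[8.3,-4]])/1000
Rm=np.array([[np.cos(p[2]),-np.sin(p[2])],[np.sin(p[2]),np.cos(p[2])]]); dr(k@Rm.T,.04,(0,0,255))
a=np.radians(np.arange(8)*45+22.5); dr(np.c_[np.cos(a),np.sin(a)]*.0185@Rm.T,.04,(0,160,0)); save('e.png',v)
E
```

```text
133.6967637744395 [0.47233333 0.21       0.6981317 ] 40.0
```

View pics/e.png

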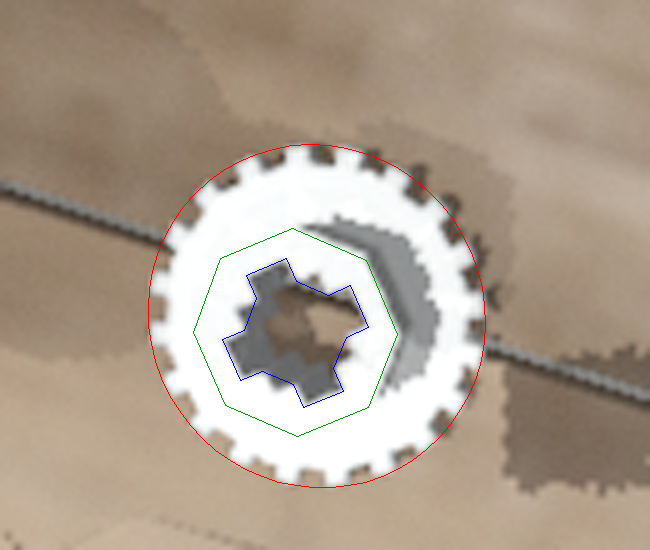

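The fit lies on the rim, bore, keyways and hub. The pinion is at (0.472, 0.210) with yaw 40° mod 90. I'll make a helper for the tool-frame deltas.

```bash
cat > to.py <<'E'
from h import *
import sys
x,y,z,yaw=map(float,sys.argv[1:5]); o=get_obs(); Rc=R.from_quat(o['tool_rot'])
a=np.radians(yaw); Rt=R.from_matrix(np.array([[np.cos(a),np.sin(a),0],[np.sin(a),-np.cos(a),0],[0,0,-1]]))
print('mm tool',(Rc.inv().apply(np.array([x,y,z])-o['eef_pos'])*1000).round(1),'rot deg',np.degrees((Rc.inv()*Rt).as_rotvec()).round(2),'joints',o['joint_pos'].round(2),'F',o['ft_force'].round(1),o['grip_width'])
E
python3 to.py .472 .210 .15 40
```

```text
mm tool [ 35.2 -42.3  77.7] rot deg [ -1.88  -1.24 -22.15] joints [ 0.31  0.19 -0.08  1.29  0.04  3.14] F [-0.4  0.9 -0.1] 0.08474384691349648
```

Call:
{"api": "jog_arm", "payload": {
  "deltas": [
    [[0,0,0,-1.9,-1.2,-8,85],[14,-14,15,0,0,-8,85],[12,-14,25,0,0,-6,85],[6,-10,25,0,0,0,85],[0,0,0,0,0,0,85]]
  ]
}}

```text
clock: 3.6
eef_pos: [0.4647, 0.2049, 0.1671]
tool_rot: [0.939, 0.345, 0.006, -0.0]
ft_force: [-0.4, -0.6, 1.0]
grip_width: 0.0847
```

```bash
python3 to.py .472 .210 .10 40
```

```text
mm tool [ 8.1  0.6 67.2] rot deg [ 0.22 -0.64  0.36] joints [ 0.42  0.28 -0.11  1.17 -0.    2.85] F [-0.4 -0.6  1. ] 0.08469934632868102
```

Call:
{"api": "jog_arm", "payload": {
  "deltas": [
    [[6,0,20,0.2,-0.6,0.4,85],[3,0,20,0,0,0,85],[0,0,0,0,0,0,85],[0,0,0,0,0,0,85]]
  ]
}}

```text
clock: 4.0
eef_pos: [0.4769, 0.2101, 0.1337]
tool_rot: [0.94, 0.34, 0.005, 0.0]
ft_force: [-0.4, 1.7, 0.4]
grip_width: 0.0851
```

```bash
python3 - <<'E'
from fit import *
o=get_obs(); im=camera('wrist'); M=model('wrist',o)
sc,p=fit(im,M,(.472,.21),rng=.006); print(sc,p,np.degrees(p[2]))
save('f.png',im)
d=masks_of('pinion','wrist')
if d:
    m=d[0]['pixels'].astype(np.uint8); c=max(cv2.findContours(m,0,1)[0],key=cv2.contourArea)[:,0]
    Q=np.array([ray(M,u,.012)[:2] for u in c]); print(d[0]['conf'],cv2.minEnclosingCircle((Q*1000).astype(np.float32)))
E
python3 to.py .472 .210 .012 40
```

```text
80.18298594187969 [0.47266667 0.21016667 0.6981317 ] 40.0
0.78 ((472.7503356933594, 210.61630249023438), 33.41472625732422)
mm tool [ -5.1  -3.4 121.7] rot deg [ 0.24 -0.58 -0.24] joints [ 0.42  0.34 -0.13  1.1  -0.    2.86] F [-0.3 -0.2  0.7] 0.0850196938806907
```

The two measurements agree: (0.4727, 0.2103), yaw 40°. Descending.

Call:
{"api": "jog_arm", "payload": {
  "deltas": [
    [[-4.5,-3,30,0.2,-0.6,0,85],[0,0,30,0,0,0,85],[0,0,30,0,0,0,85],[0,0,0,0,0,0,85],[0,0,0,0,0,0,85]]
  ]
}}

```text
clock: 4.6
eef_pos: [0.4782, 0.2112, 0.0508]
tool_rot: [0.941, 0.339, 0.008, -0.0]
ft_force: [0.7, -0.3, 0.4]
grip_width: 0.0851
```

```bash
python3 to.py .4727 .2103 .012 40
```

```text
mm tool [-5.4 -3.1 38.8] rot deg [ 0.31 -0.86 -0.36] joints [ 0.42  0.42 -0.24  0.89 -0.    2.87] F [ 0.7 -0.3  0.4] 0.08506526298963064
```

Call:
{"api": "jog_arm", "payload": {
  "deltas": [
    [[-5.4,-3,20,0.3,-1,-0.4,85],[0,0,0,0,0,0,85],[-3,-1,10,0,-0.5,0,85],[0,0,0,0,0,0,85]]
  ]
}}

```text
clock: 5.0
eef_pos: [0.4723, 0.2102, 0.0237]
tool_rot: [0.94, 0.342, -0.002, 0.002]
ft_force: [-1.0, -0.1, 0.5]
grip_width: 0.0853
```

```bash
python3 to.py .4727 .2103 .012 40
```

```text
mm tool [ 0.5  0.1 11.7] rot deg [0.12 0.3  0.06] joints [ 0.42  0.46 -0.26  0.85 -0.    2.86] F [-1.  -0.1  0.5] 0.08525266125127852
```

Call:
{"api": "jog_arm", "payload": {
  "deltas": [
    [[0.5,0,11.5,0,0.3,0,85],[0,0,0,0,0,0,85],[0,0,0,0,0,0,60],[0,0,0,0,0,0,40],[0,0,0,0,0,0,20]]
  ]
}}

```text
clock: 5.5
eef_pos: [0.4742, 0.2113, 0.0141]
tool_rot: [0.939, 0.343, 0.002, 0.001]
ft_force: [-0.3, -0.1, -0.8]
grip_width: 0.0434
```

Call:
{"api": "jog_arm", "payload": {
  "deltas": [
    [[0,0,0,0,0,0,10],[0,0,0,0,0,0,10],[0,0,0,0,0,0,10],[0,0,0,0,0,0,10],[0,0,0,0,0,0,10]]
  ]
}}

```text
clock: 6.0
eef_pos: [0.4744, 0.2113, 0.0147]
tool_rot: [0.939, 0.343, 0.002, 0.001]
ft_force: [0.7, 1.2, -2.0]
grip_width: 0.033
```

```bash
python3 to.py .4727 .2103 .012 40
```

```text
mm tool [-1.9 -0.3  2.7] rot deg [ 0.19 -0.2   0.07] joints [ 0.42  0.47 -0.27  0.82 -0.    2.86] F [ 0.7  1.2 -2. ] 0.03295696696786765
```

The fingers closed on the hub at 33 mm. Lifting.

Call:
{"api": "jog_arm", "payload": {
  "deltas": [
    [[0,0,-20,0,0,0,10],[0,0,-40,0,0,0,10],[0,0,-45,0,0,0,10],[0,0,-45,0,0,0,10],[0,0,-40,0,0,0,10]]
  ]
}}

```text
clock: 6.5
eef_pos: [0.4675, 0.2087, 0.202]
tool_rot: [0.939, 0.343, -0.009, 0.002]
ft_force: [0.9, -0.5, -0.8]
grip_width: 0.0332
```

Call:
{"api": "jog_arm", "payload": {
  "deltas": [
    [[0,0,0,0,0,0,10],[0,0,0,0,0,0,10]]
  ]
}}

```text
clock: 6.7
eef_pos: [0.4709, 0.2102, 0.2085]
tool_rot: [0.939, 0.343, -0.002, 0.001]
ft_force: [-1.5, -0.2, -2.3]
grip_width: 0.0329
```

```bash
python3 - <<'E'
from fit import *
o=get_obs(); im=camera('wrist'); M=model('wrist',o); save('g.png',cv2.resize(im,(800,600)))
for d in masks_of('pinion','wrist')[:2]: print(d['conf'],d['at'],d['pixels'].sum())
E
python3 to.py .530 -.101 .205 41.5
```

```text
0.62 [284.3, 269.1] 13771
mm tool [-154.9  276.3    3.7] rot deg [ 0.02  0.35 -1.43] joints [ 0.42  0.29  0.    1.29 -0.    2.86] F [-0.1  0.3 -1.7] 0.03307529748054495
```

View pics/g.png

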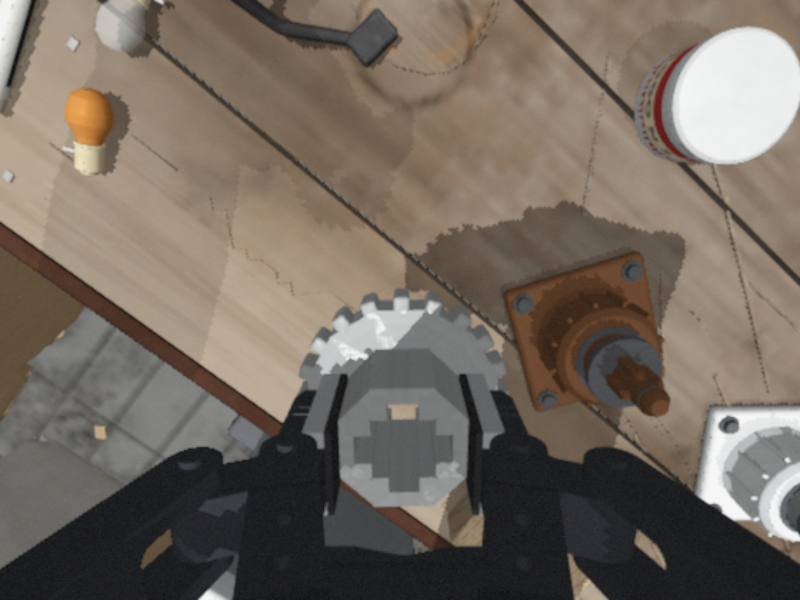

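The pinion is held squarely, with the keyway cross at about (404,447), in line with the jaws. Now to a viewpoint short of the aluminium head, to re-measure the tip from above.

```bash
python3 to.py .474 -.151 .208 41.5
python3 - <<'E'
from h import *
m=camera_model('wrist');f=210/np.tan(np.radians(m['fovy'])/2);M=(f,m['cx'],m['cy'],np.array(m['T_tool_cam']))
for uv in([404,447],[404,405],[404,488],[404,390],[404,507],[357,447],[452,447]): print(uv,(ray(M,np.array(uv)*.7,-.0253)*1000).round(1))
E
```

```text
mm tool [-229.9  278.5    1.2] rot deg [ 0.02  0.35 -1.43] joints [ 0.42  0.29  0.    1.29 -0.    2.86] F [-0.1  0.3 -1.7] 0.03307529748054495
[404, 447] [ -1.7  -0.3 -25.3]
[404, 405] [ 10.2  -0.3 -25.3]
[404, 488] [-13.8  -0.3 -25.3]
[404, 390] [ 14.2  -0.3 -25.3]
[404, 507] [-19.6  -0.3 -25.3]
[357, 447] [ -1.7 -12.3 -25.3]
[452, 447] [ -1.7  12.  -25.3]
```

Call:
{"api": "jog_arm", "payload": {
  "deltas": [
    [[-25,31,0,0,0,0,10],[-29,35,0,0,0,-0.5,10],[-29,35,0,0,0,-0.5,10],[-29,35,0,0,0,-0.5,10],[-29,35,0,0,0,0,10]]
  ]
}}

```text
clock: 7.3
eef_pos: [0.4713, -0.013, 0.1984]
tool_rot: [0.932, 0.362, -0.011, -0.001]
ft_force: [1.4, 0.2, -1.3]
grip_width: 0.0331
```

Call:
{"api": "jog_arm", "payload": {
  "deltas": [
    [[-29,35,0,0,0,0,10],[-29,35,0,0,0,0,10],[-20,25,0,0,0,0,10],[0,0,0,0,0,0,10],[0,0,0,0,0,0,10]]
  ]
}}

```text
clock: 7.8
eef_pos: [0.4708, -0.145, 0.1883]
tool_rot: [0.934, 0.358, -0.019, -0.007]
ft_force: [-0.2, -1.1, -2.4]
grip_width: 0.0328
```

```bash
python3 - <<'E'
from h import *
o=get_obs(); im=camera('wrist'); M=model('wrist',o); np.savez('w3.npz',im=im,f=M[0],cx=M[1],cy=M[2],T=M[3])
u=proj(M,(.53,-.101,.09)); print(u,o['eef_pos'],o['tool_rot'])
x0=int(max(u[0]-80,0));y0=int(max(u[1]-70,0)); print(x0,y0)
save('h.png',cv2.resize(im[y0:y0+140,x0:x0+160],None,fx=4,fy=4,interpolation=cv2.INTER_CUBIC))
E
python3 to.py .474 -.151 .208 41.5
```

```text
[297.53382051  98.65673554] [ 0.47083928 -0.14503389  0.18830628] [ 0.93367801  0.35755339 -0.01893715 -0.00650633]
217 28
mm tool [ -2.4   6.3 -19.9] rot deg [-1.46  1.8   0.46] joints [-0.29  0.28 -0.06  1.27 -0.01  2.12] F [-0.8 -0.1 -1.7] 0.03286599690700031
```

View pics/h.png

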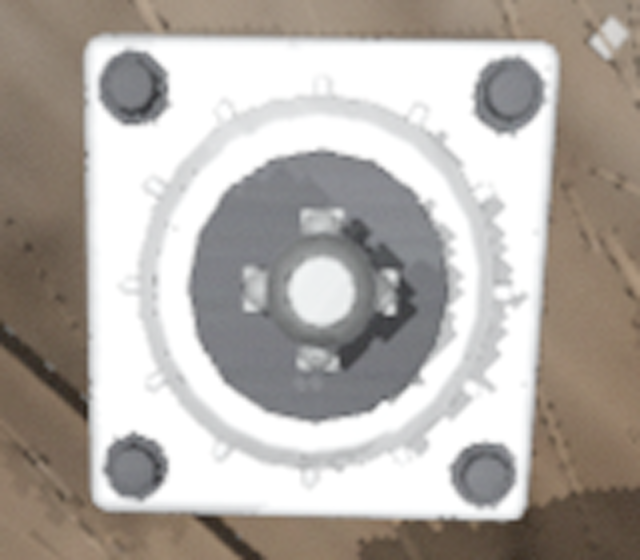

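This is a clean view along the axis. The tip is at (320,291) in the crop, the splines at (321,221), (389,291), (317,358) and (255,289), and the foot corners are visible.

Run:
```python
from h import *
w=np.load('w3.npz'); M=(w['f'],w['cx'],w['cy'],w['T'])
g=lambda u,v,z: ray(M,((u-1.5)/4+217,(v-1.5)/4+28),z)
print('tip',g(320,291,.117),g(320,291,.112),'sleeve',g(318,286,.075))
P=np.array([g(88,36,.012),g(558,40,.012),g(527,520,.012),g(96,510,.012)]);print('foot',P.mean(0)); e=np.roll(P,-1,0)-P;print(np.linalg.norm(e,axis=1),np.degrees(np.arctan2(e[:,1],e[:,0]))%90)
B=np.array([g(134,85,.015),g(509,92,.015),g(484,473,.015),g(135,465,.015)]);print('bolts',B.mean(0)); e=np.roll(B,-1,0)-B;print(np.degrees(np.arctan2(e[:,1],e[:,0]))%90)
S=np.array([g(321,221,.099),g(389,291,.099),g(317,358,.099),g(255,289,.099)]);print('spl',S.mean(0)); d=S-S.mean(0);print(np.degrees(np.arctan2(d[:,1],d[:,0]))%90)
```

```text
tip [ 0.52873469 -0.10090072  0.117     ] [ 0.52875875 -0.1009692   0.112     ] sleeve [ 0.52929932 -0.10069102  0.075     ]
foot [ 0.52916684 -0.10136007  0.012     ]
[0.09302291 0.09470258 0.09397532 0.09396182] [41.20326095 41.39111505 40.75060729 40.8136189 ]
bolts [ 0.52923401 -0.10085412  0.015     ]
[40.70800519 40.77321621 40.73380141 40.47130901]
spl [ 0.52894925 -0.10112297  0.099     ]
[42.10495732 41.24628364 39.51614871 40.84166999]
```

Everything agrees: axis at (0.529, -0.101), yaw 41°. With the pinion 2.1 mm behind the TCP in tool x, the TCP target is (0.5308, -0.0998).

Call:
{"api": "jog_arm", "payload": {
  "deltas": [
    [[25,0,0,-1.5,1.8,0.4,10],[25,2,0,0,0,0,10],[20,2,0,0,0,0,10],[0,0,0,0,0,0,10],[0,0,0,0,0,0,10]]
  ]
}}

```text
clock: 8.35
eef_pos: [0.5241, -0.093, 0.1833]
tool_rot: [0.934, 0.358, -0.003, -0.002]
ft_force: [-0.3, 0.2, -1.0]
grip_width: 0.0327
```

```bash
python3 to.py .5308 -.0998 .155 41
```

```text
mm tool [ 0.5  9.8 28.2] rot deg [-0.38  0.21  1.01] joints [-0.18  0.33  0.01  1.25  0.    2.23] F [-0.3  0.2 -1. ] 0.032720381957888546
```

Call:
{"api": "jog_arm", "payload": {
  "deltas": [
    [[0.5,8,12,-0.4,0.2,1,10],[0,0,0,0,0,0,10],[0,2,10,0,0,0,10],[0,0,0,0,0,0,10]]
  ]
}}

```text
clock: 8.75
eef_pos: [0.5283, -0.0985, 0.1601]
tool_rot: [0.936, 0.352, -0.002, -0.001]
ft_force: [-0.5, -0.2, -2.6]
grip_width: 0.033
```

```bash
python3 to.py .5308 -.0998 .14 41
```

```text
mm tool [ 1.   2.7 20.1] rot deg [-0.13  0.14  0.17] joints [-0.18  0.36 -0.02  1.19 -0.    2.24] F [-0.5 -0.2 -2.6] 0.0330056716383489
```

Call:
{"api": "jog_arm", "payload": {
  "deltas": [
    [[2,3.5,8,0,0,0.2,10],[0,0,0,0,0,0,10],[0,0,5,0,0,0,10],[0,0,0,0,0,0,10]]
  ]
}}

```text
clock: 9.15
eef_pos: [0.532, -0.1003, 0.1464]
tool_rot: [0.937, 0.35, -0.002, -0.001]
ft_force: [-0.1, 0.8, -1.9]
grip_width: 0.0333
```

```bash
python3 to.py .5308 -.0998 .13 41
```

```text
mm tool [-0.6 -1.1 16.4] rot deg [-0.13  0.14 -0.08] joints [-0.19  0.37 -0.03  1.16 -0.    2.24] F [-0.1  0.8 -1.9] 0.033324952398791415
```

Call:
{"api": "jog_arm", "payload": {
  "deltas": [
    [[-0.6,-1,6,-0.1,0.1,0,10],[0,0,5,0,0,0,10],[0,0,5,0,0,0,10],[0,0,0,0,0,0,10],[0,0,0,0,0,0,10]]
  ]
}}

```text
clock: 9.65
eef_pos: [0.5307, -0.0998, 0.129]
tool_rot: [0.937, 0.35, -0.0, -0.0]
ft_force: [-0.0, -0.1, -1.9]
grip_width: 0.0327
```

```bash
python3 to.py .5308 -.0998 .117 41
```

```text
mm tool [ 0.1  0.1 12. ] rot deg [-0.02  0.03 -0.08] joints [-0.19  0.38 -0.07  1.12 -0.    2.24] F [-0.  -0.1 -1.9] 0.032731119755499714
```

Perfectly aligned, and the underside is 3 mm below the tip without contact. Down to the splines (TCP about 0.115) next.

Call:
{"api": "jog_arm", "payload": {
  "deltas": [
    [[0,0,5,0,0,0,10],[0,0,4,0,0,0,10],[0,0,4,0,0,0,10],[0,0,0,0,0,0,10],[0,0,0,0,0,0,10]]
  ]
}}

```text
clock: 10.15
eef_pos: [0.5309, -0.0998, 0.115]
tool_rot: [0.937, 0.35, -0.0, 0.0]
ft_force: [-0.3, -0.3, -1.4]
grip_width: 0.0329
```

```bash
python3 to.py .5308 -.0998 .105 41
```

```text
mm tool [-0.1 -0.1 10. ] rot deg [-0.    0.01 -0.07] joints [-0.19  0.4  -0.09  1.08 -0.    2.24] F [-0.3 -0.3 -1.4] 0.03289389097932338
```

Call:
{"api": "jog_arm", "payload": {
  "deltas": [
    [[0,0,4,0,0,0,10],[0,0,4,0,0,0,10],[0,0,3,0,0,0,10],[0,0,0,0,0,0,10]]
  ]
}}

```text
clock: 10.55
eef_pos: [0.5311, -0.0999, 0.1033]
tool_rot: [0.937, 0.35, 0.0, 0.0]
ft_force: [-0.7, -0.3, -1.5]
grip_width: 0.0327
```

```bash
python3 to.py .5308 -.0998 .075 41
```

```text
mm tool [-0.2 -0.2 28.3] rot deg [ 0.02 -0.   -0.07] joints [-0.19  0.41 -0.11  1.06 -0.    2.24] F [-0.7 -0.3 -1.5] 0.032673389254898585
```

The underside is at about 0.089 and meshed, with no contact force. Onward to the sleeve.

Call:
{"api": "jog_arm", "payload": {
  "deltas": [
    [[0,0,5,0,0,0,10],[0,0,5,0,0,0,10],[0,0,5,0,0,0,10],[0,0,0,0,0,0,10]]
  ]
}}

```text
clock: 10.95
eef_pos: [0.5318, -0.1, 0.0877]
tool_rot: [0.937, 0.35, 0.001, 0.001]
ft_force: [-1.1, 0.2, 3.0]
grip_width: 0.0331
```

Call:
{"api": "jog_arm", "payload": {
  "deltas": [
    [[0,0,4,0,0,0,10],[0,0,4,0,0,0,10],[0,0,0,0,0,0,10]]
  ]
}}

```text
clock: 11.25
eef_pos: [0.532, -0.1001, 0.0812]
tool_rot: [0.937, 0.35, 0.002, 0.001]
ft_force: [-2.3, 0.5, 5.7]
grip_width: 0.0327
```

```bash
python3 to.py .5308 -.0998 .075 41
```

```text
mm tool [-0.8 -1.1  6.2] rot deg [ 0.17 -0.13 -0.08] joints [-0.19  0.43 -0.14  1.   -0.    2.24] F [-2.3  0.5  5.7] 0.03272041130832836
```

Call:
{"api": "jog_arm", "payload": {
  "deltas": [
    [[-0.8,-1,3,0.2,-0.1,0,10],[0,0,2.5,0,0,0,10],[0,0,0,0,0,0,10],[0,0,0,0,0,0,10]]
  ]
}}

```text
clock: 11.65
eef_pos: [0.5321, -0.1001, 0.0793]
tool_rot: [0.937, 0.35, 0.002, 0.001]
ft_force: [-2.7, 0.5, 6.5]
grip_width: 0.0328
```

```bash
python3 to.py .5308 -.0998 .075 41
```

```text
mm tool [-0.8 -1.   4.3] rot deg [ 0.18 -0.2  -0.08] joints [-0.19  0.43 -0.14  1.    0.    2.24] F [-2.7  0.5  6.5] 0.03284563686486919
```

Call:
{"api": "jog_arm", "payload": {
  "deltas": [
    [[-1,-1,5,0.2,-0.2,0,10],[-0.5,-0.5,4,0,0,0,10],[0,0,4,0,0,0,10]]
  ]
}}

```text
clock: 11.95
eef_pos: [0.5322, -0.1, 0.0754]
tool_rot: [0.937, 0.35, 0.004, 0.002]
ft_force: [-12.5, 2.6, 32.7]
grip_width: 0.033
```

```bash
python3 to.py .5308 -.0998 .075 41
```

```text
mm tool [-0.9 -1.1  0.4] rot deg [ 0.35 -0.35 -0.07] joints [-0.19  0.43 -0.15  0.98  0.    2.24] F [-12.5   2.6  32.7] 0.03297124461385599
```

The sleeve hit its stop at TCP z = 0.0754 with 33 N. I'll ease to a lighter hold.

Call:
{"api": "jog_arm", "payload": {
  "deltas": [
    [[-0.5,-0.5,1,0.1,-0.1,0,10],[0,0,1.5,0,0,0,10],[0,0,1.5,0,0,0,10],[0,0,1.5,0,0,0,10]]
  ]
}}

```text
clock: 12.35
eef_pos: [0.5321, -0.1, 0.0766]
tool_rot: [0.937, 0.35, 0.005, 0.003]
ft_force: [-2.5, 0.7, 8.9]
grip_width: 0.0329
```

```bash
python3 - <<'E'
from h import *
for i in range(4):
    im=camera('wrist'); o=get_obs(); print(o['clock'],o['eef_pos'],o['ft_force'].round(1),o['grip_width'])
s=camera('scene'); save('i.png',cv2.resize(im,(800,600)))
E
python3 to.py .5308 -.0998 .075 41
```

```text
12.4 [ 0.5321043  -0.10002754  0.07656369] [-4.2 -0.   9.4] 0.03255580196897715
12.45 [ 0.53211934 -0.10004604  0.07656291] [-2.5 -0.2  9.3] 0.0328941347408702
12.5 [ 0.53213559 -0.10005048  0.0765586 ] [-3.2  1.3  8.6] 0.03328953681945458
12.55 [ 0.53210953 -0.10005875  0.07651593] [-3.3 -0.4  8.7] 0.03273195108918742
mm tool [-0.8 -1.   1.5] rot deg [ 0.51 -0.47 -0.07] joints [-0.19  0.43 -0.15  0.98  0.    2.24] F [-2.7  0.2  8.7] 0.03322863229849934
```

View pics/i.png

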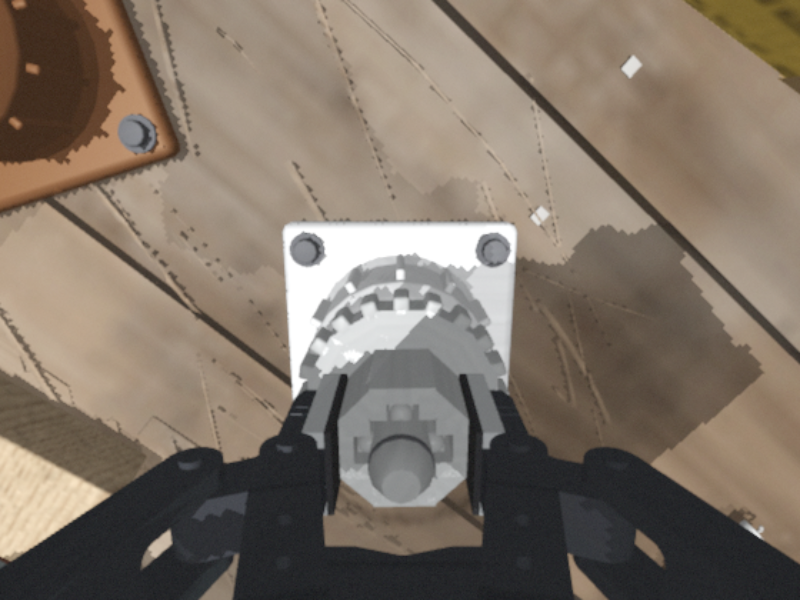

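The pinion is seated on the shaft, keyways meshed, and still in the jaws. The tip and splines show at (402,465). The measured load of about 10.5 N with the weight offset matches the spring at about 13 mm down. One slightly firmer final push, then hand in.

Call:
{"api": "jog_arm", "payload": {
  "deltas": [
    [[0,0,3,0,0,0,10],[0,0,3,0,0,0,10]]
  ]
}}

```text
clock: 12.8
eef_pos: [0.5322, -0.1, 0.0754]
tool_rot: [0.937, 0.35, 0.007, 0.003]
ft_force: [-8.8, 0.7, 27.1]
grip_width: 0.0326
```

Run:
```python
from h import *
for i in range(8):
    camera('top'); o=get_obs()
print(o['clock'],o['eef_pos'],o['tool_rot'].round(4),o['ft_force'].round(1),o['grip_width'],np.abs(o['joint_vel']).max())
M=model('top')
for t in ['grease_tin','spark_plug','tape_roll']:
    for d in masks_of(t,'top'): print(t,round(d['conf'],2),d['at'])
```

```text
13.2 [ 0.53216978 -0.10002824  0.07548905] [0.9369 0.3496 0.0066 0.0034] [-7.8  1.4 21.4] 0.032978869474446226 0.002008957838110221
grease_tin 0.96 [215.0, 159.5]
spark_plug 0.57 [372.8, 207.1]
tape_roll 0.56 [368.7, 269.2]
```

```bash
python3 -c "
from workcell import *
print(job_done())"
```

```text
the job is handed in; nothing more can be done
None
```

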